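# Bolt the carving turntable behind its spring catch

## Task

Lock the stone carver's turntable before chiselling starts: with one fingertip hold the long spring catch fully down and, keeping it down all the while, push the bolt by its upright tab with the other fingertip until it is fully home in the turntable's keeper, then let go of both so that the catch springs back up. Only press and push: do not pinch the tab, and leave the bear, the jar and the chisel where they are.

Things in the scene. Friction and masses are not known exactly. Their poses are not given: they have to be found in the camera images.
- unit: Lock and turntable, one fixed unit on a plywood board (x -90 to +90, y -145 to +245, 18 mm thick). Origin on the bench top (z = 0); yaw varies. Its axes: +y the way the bolt slides home, +x from catch to bolt, z up. Bolt line at x = +30 mm, catch line parallel to it at x = -30 mm: two fingertips 60 mm apart, side by side along x, work both. Guide staples over the bolt at y = -108 and +48 mm, 48 mm high.
- turntable (a point): Centre of the top of the wooden turntable, 260 mm across, top 56 mm above the bench, at x = +30, y = +235 mm in the unit's frame. It does not turn here. On it stands a rough cream stone, about 150 mm wide, up to 210 mm above the bench.
- tab (a point): Middle of the back face (the face to push, on the unit's -y side) of the bolt's upright steel tab, 60 mm above the bench. Tab 30 mm wide (x), 12 mm thick (y), from 40 to 80 mm above the bench; the 12 mm square bolt under it is 40 mm high, its side teeth 42 mm. In the unit's frame at x = +30, y = -61 mm + the bolt's joint value.
- bolt (a joint): How far the bolt has slid towards the keeper, m: 0 fully back, 0.070 its stop, fully home. Starts drawn back, at 0 to 0.010. Friction about 2 N. It has four teeth on its side: with the catch up the first stops against the catch's tongue at 0.012; the last has passed the tongue at 0.065, and only then can the catch rise behind it.
- catch_top (a point): Middle of the top face of the spring catch, a dark steel strip 140 mm long (y -115 to +25 mm in the unit's frame) and 26 mm wide (x -43 to -17 mm), top 66 mm above the bench when up, 58 mm when fully down. A fingertip pressing on it can slide along it for the bolt's whole travel. The point moves down with the catch.
- catch (a joint): How far the catch is pressed straight down, m: 0 up (locked), 0.008 its stop, fully down. Its spring pushes up with 2 N when up and 6 N when fully down. Its tongue, at y = 0 in the unit's frame, clears the bolt's teeth from 0.005 on.
- keeper (a point): Centre of the mouth of the keeper, the steel bridge at the turntable's rim that the bolt enters, 34 mm above the bench; fixed, at x = +30, y = +87 mm in the unit's frame.
- bear: Bystander: small grey-green carved stone bear, 110 mm long, 45 mm wide, 82 mm high, loose on the bench on the bolt's side (+x) of the unit; origin under its middle.
- jar: Bystander: amber glass jar with a metal cap, 56 mm across, 75 mm high, loose on the bench on the bolt's side (+x) of the unit; origin under its middle.
- chisel: Bystander: flat steel stone chisel, 190 mm long, 16 mm high, lying on the bench on the catch's side (-x) of the unit; origin under the middle of its shank.

How it is judged (in metres and radians):
On the way, in this order (a step that is already met when the one before it is completed fails the run):
1. the catch is pressed down by a finger, with the bolt still drawn back (value of joint catch above 0.005 m and value of joint bolt below 0.015 m and contact force between the fingers and catch above 0.5 N), for 0.05 s.
2. a finger pushes the bolt on its way while another holds the catch down (value of joint bolt between 0.03 and 0.062 m and value of joint catch above 0.004 m and contact force between the fingers and catch above 0.5 N and contact force between the fingers and bolt above 0.5 N).
3. the bolt is home and the catch has sprung up behind it (value of joint bolt above 0.064 m and value of joint catch below 0.002 m), for 0.1 s.
At the end, for the whole second after the job is handed in: The bolt is home (joint above 64 of 70 mm) and the catch is back up (less than 2 mm down) behind its last tooth; bear, jar and chisel are within 20 mm of where they stood (all of step 3 and distance of each of bear, jar, chisel from where it was at the start of the episode below 0.02 m); the robot touches nothing.
It fails at once if the bolt moved on along its teeth while the catch was up (catch not held, bolt forced) (value of joint bolt between 0.017 and 0.06 m and velocity of joint bolt above 0.01 m/s and value of joint catch below 0.003 m).
It fails at once if the tab was pinched: fingers pressed its back (bolt_c1) and its front (bolt_c2) at once (contact force between the fingers and bolt_c1 above 3 N and contact force between the fingers and bolt_c2 above 3 N).
It fails at once if the bear, the jar or the chisel was shifted or lifted by more than 20 mm (distance of any of bear, jar, chisel from where it was at the start of the episode above 0.02 m).
It also fails if it takes over 40 s, if anything falls off the work surface, if the arm or the gripper's body presses on something with over 40 N, if the wrist force passes 120 N, or if a joint passes its speed limit or range.

## Robot

A 6-joint arm with a two-finger parallel gripper is mounted at the origin on the work surface. World frame = base frame: x ahead of the robot, y to its left, z up, the work surface at z = 0. Lengths are in m, angles in degrees, forces in N, time in s.
With the tool pointing down it reaches from about 0.375 to 0.9 m from the base axis. Payload 3.1 kg.
Tool frame: the origin (TCP) lies where the fingers leave the gripper's body, on its centre line; the fingertips stand 70 mm ahead of it and the grasp point (between the pads) lies 51 mm ahead of it; z points along the fingers, y is the line along which they close (so a half turn about z gives the same grasp; the last joint's range is limited). The gripper opens to 87 mm and grips with 3 to 60 N. Pads are 19 mm wide; open, the fingers measure 117 mm over their backs; the gripper's body (75 mm by 190 mm) begins 51 mm behind the grasp point.
Start: joints at [66.32, 30.224, 82.088, -0, 67.689, -10.227], TCP at [0.145, 0.608, 0.292] pointing down, gripper open.
Joint ranges: [-176.69, 176.69], [-43.24, 126.21], [12.49, 139.97], [-82, 262], [0, 151.66], [-163.58, 163.58]. Speed limits (degrees/s): [159.86, 159.86, 180, 180, 180, 180].

## Interface

Orientations are given as a 3x3 rotation matrix whose columns are the frame's x, y, z axes.
In Python, from rig import readout, capture, calibration, bot, look_for gives the robot as it stands. The module is installed in compiled form; this text tells all that it offers.
- The arm moves only by the shell command python3 -m pendant 'ROWS'. ROWS is JSON, a list of rows, each a list of 7 numbers: the shift along the tool's x, y, z normalised to -1 to 1, where 1 is 200 mm, then the turn, a rotation vector about the tool's x, y, z normalised to -1 to 1, where 1 is 180 degrees, then the closure, from -1 (fully open) to 1 (shut). In form: [[dx, dy, dz, ax, ay, az, grip], ...]. A call has 1 to 8 rows; each row is the pose to reach, as a shift and turn from the pose commanded when the call began, along the tool's axes at that moment, turning the shorter way round; what a row does not reach only later rows make up. A row lasts 1/10 s, in which the tool goes at most 50 mm and 8.59 degrees, less where a joint would pass 70% of its speed; a pose out of reach is approached as far as the arm can. A call with a number of a shift or a turn outside -1 to 1 is refused whole. A call with a gripper value outside its range is refused whole. The fingers move at their own pace and stop on an object; the grip force is fixed at half the most. Time passes only in rows, so rows that repeat a pose let the fingers close. It gives the time, the measured TCP pose, the force, the opening and the grip force at its end, in the units of the state.
- readout.read_state(): the state, without advancing time (a new reading comes with each control period).
- capture(name): name is "scene" or "top" or "wrist"; returns (picture, depth): 384x512x3 uint8, red, green, blue; 384x512 float32, m along the optical axis (not along the pixel's ray), 0 where there is no reading.
- calibration(name): a dict with "mtx" (3x3 intrinsics, pixels), "T" (4x4, takes a point from camera to world coordinates); the wrist camera has in their place "mount" (4x4, takes a point from camera to tool coordinates, whose origin is the TCP and whose axes are the flange's). Camera axes: x right, y down, z forward; pixel columns grow to the right and rows downward; lengths in m; the calibration is good to about 2 mm. A picture is of the moment at which its call begins: read the wrist's pose just before it. calibration takes no time and is no camera call.
- bot.hand_in(): hands the job in; it is judged then, once.
Trained networks look in the newest picture that a camera, given by its name, has taken for a name from the list of things; names that differ only in an ending like _2 or _b are one class to them, and where a whole thing is asked for, a point or a joint stands for the part that bears it (a point fixed in the world has none). Each returns a list of dicts, best first, with "conf" (0 to 1); they miss things now and then, are a little off and sometimes report something else, mostly with a low value. They report only what shows in the picture. A call takes as long as a camera call.
- look_for(thing, camera): "extent" ([left, top, right, bottom] in pixels, round what is visible of it).
The state is a dict: "time_s": time; "joint_positions": joint angles; "qvel": joint speeds; "tau": joint torques, N m; "position": TCP position; "tcp_rot": TCP orientation; "force": force on the tool from outside, world axes, zero at the start; "moment": the same for the moment, N m; "opening": opening from 0.0 (shut) to 1.0 (fully open); "grasp_force": force on a finger pad.
Only numpy, scipy, OpenCV 4.12 (cv2) and the standard library are available. Lean on these libraries where they do the work, as an engineer would, in place of code of your own. Each camera call takes 0.05 s, during which the arm holds its last target. There are 200 camera calls.

## Working session

There is one attempt and no reset: what is moved stays moved. The work goes in short steps, Python scripts to look and compute and a shell command to move; the robot and the scene stay as the last step left them, time stands still between calls to the robot, and variables do not carry over. Pictures are saved under pics/ and viewed, at most 10 in all, crops included, and the job is handed in when it is done.

```bash
mkdir -p pics; cat > h.py <<'E'
import numpy as np, cv2
from rig import readout, capture, calibration, bot, look_for
def cloud(name,d):
    c=calibration(name); K=c["mtx"]; K=np.array(K)
    v,u=np.mgrid[0:d.shape[0],0:d.shape[1]]
    P=np.stack([(u-K[0,2])/K[0,0]*d,(v-K[1,2])/K[1,1]*d,d],-1)
    if "T" in c: T=np.array(c["T"])
    else:
        s=readout.read_state(); B=np.eye(4);B[:3,:3]=s["tcp_rot"];B[:3,3]=s["position"]; T=B@np.array(c["mount"])
    return P@T[:3,:3].T+T[:3,3]
E
python3 - <<'E'
from h import *
s=readout.read_state(); print(s["time_s"],s["position"],np.round(s["tcp_rot"],3).tolist(),s["opening"],s["force"])
for n in ["top","scene"]:
    p,d=capture(n); cv2.imwrite(f"pics/{n}.png",p[:,:,::-1]); np.save(n+".npy",d)
    W=cloud(n,d)
    for t in ["unit","turntable","tab","catch","keeper","bear","jar","chisel"]:
        for r in look_for(t,n)[:1]:
            e=r["extent"]; u=int((e[0]+e[2])/2);v=int((e[1]+e[3])/2); print(n,t,round(r["conf"],2),np.round(e).tolist(),W[v,u].round(3).tolist())
E
```

```text
0.0 [0.14510456 0.60730245 0.29125844] [[-0.973, 0.233, -0.001], [0.233, 0.973, -0.002], [0.0, -0.002, -1.0]] 0.9975811209220014 [-0.50954178 -0.53939847  0.43042232]
top unit 0.81 [130.0, 173.0, 369.0, 316.0] [0.467, 0.05, 0.042]
top turntable 0.77 [129.0, 175.0, 370.0, 314.0] [0.467, 0.05, 0.042]
top tab 0.75 [262.0, 203.0, 337.0, 232.0] [0.525, -0.06, 0.041]
top catch 0.8 [290.0, 220.0, 356.0, 253.0] [0.483, -0.107, 0.065]
top keeper 0.77 [128.0, 173.0, 367.0, 320.0] [0.463, 0.054, 0.054]
top bear 0.97 [282.0, 130.0, 335.0, 155.0] [0.688, -0.081, 0.062]
top chisel 0.86 [282.0, 276.0, 360.0, 305.0] [0.366, -0.105, 0.017]
scene unit 0.76 [146.0, 91.0, 373.0, 222.0] [0.372, 0.049, 0.015]
scene turntable 0.91 [143.0, 90.0, 375.0, 221.0] [0.374, 0.046, 0.019]
scene tab 0.64 [171.0, 167.0, 245.0, 194.0] [0.486, -0.065, 0.017]
scene catch 0.82 [158.0, 154.0, 221.0, 181.0] [0.436, -0.114, 0.018]
scene keeper 0.64 [144.0, 90.0, 376.0, 224.0] [0.375, 0.051, 0.017]
scene bear 0.71 [156.0, 215.0, 215.0, 258.0] [0.717, -0.082, 0.048]
scene jar 0.78 [237.0, 186.0, 264.0, 232.0] [0.635, 0.033, 0.052]
scene chisel 0.64 [155.0, 153.0, 238.0, 163.0] [0.471, -0.091, 0.064]
```

View pics/top.png

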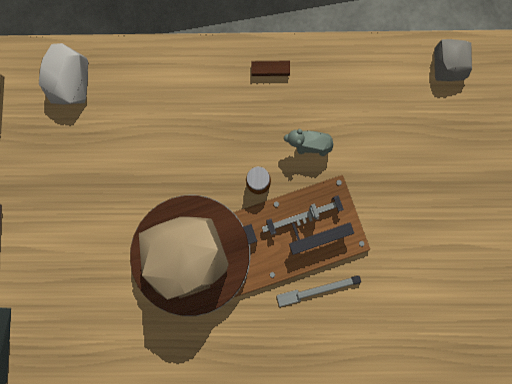

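View pics/scene.png

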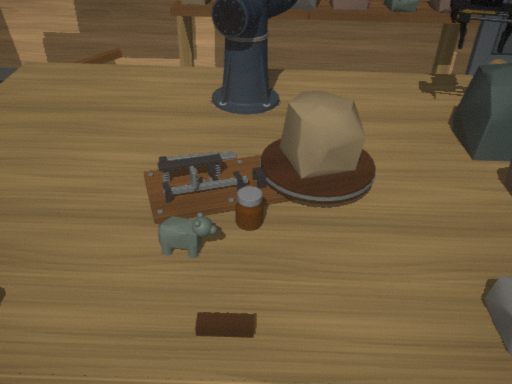

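The top view shows the lock: catch strip about (293,248)–(353,230), bolt with tab at about (313,212), turntable at (190,255). The bear is at (310,141), the jar at (258,180) and the chisel at (318,291). I'll now fit the catch line and the tab.

```bash
cat > fit.py <<'E'
from h import *
def fit(W,lo=.060,hi=.071,box=None):
    m=(W[...,2]>lo)&(W[...,2]<hi)
    if box is None: box=(.42,.56,-.20,-.01)
    m&=(W[...,0]>box[0])&(W[...,0]<box[1])&(W[...,1]>box[2])&(W[...,1]<box[3])
    n,l,st,c=cv2.connectedComponentsWithStats(m.astype(np.uint8))
    k=1+np.argmax(st[1:,4]); Q=W[l==k]
    r=cv2.minAreaRect((Q[:,:2]*1000).astype(np.float32)); b=cv2.boxPoints(r)
    e=max((b[1]-b[0],b[2]-b[1]),key=np.linalg.norm); e=e/np.linalg.norm(e); e*=np.sign(e[1])
    yaw=np.arctan2(-e[0],e[1]); uy=e; ux=np.array([e[1],-e[0]])
    o=np.array(r[0])-(-30*ux-45*uy)
    print("n",len(Q),"size",np.round(r[1],1),"yaw",np.degrees(yaw).round(2),"origin",o.round(1),"z",np.median(Q[:,2]).round(4))
    U=(W[...,:2]*1000-o); ux_=U@ux; uy_=U@uy
    t=(abs(ux_-30)<25)&(abs(uy_+40)<45)&(W[...,2]>.070)&(W[...,2]<.09)
    print("tab top pts",t.sum(), "x",np.percentile(ux_[t],[5,50,95]).round(1) if t.any() else 0,"y",np.percentile(uy_[t],[5,50,95]).round(1) if t.any() else 0)
    return o,yaw
if __name__=="__main__":
    o,yaw=fit(cloud("top",np.load("top.npy")))
    s=readout.read_state();R=np.array(s["tcp_rot"]);p=np.array(s["position"])
    ux=np.array([np.cos(yaw),np.sin(yaw)]);uy=np.array([-ux[1],ux[0]])
    g=np.array([*((o+uy*-85)/1000),.38]); print("goal",g,"delta tool",R.T@(g-p)/.2, "yaw toolY",np.degrees(np.arctan2(R[1,1],R[0,1])))
E
python3 fit.py
```

```text
n 795 size [ 25.9 140.7] yaw 18.71 origin [493.4 -52.6] z 0.0659
tab top pts 78 x [17.3 30.1 42.8] y [-54.  -48.5 -43. ]
goal [ 0.52061983 -0.13312576  0.38      ] delta tool [-2.68659685 -3.16680907 -0.4389147 ] yaw toolY 76.54967122192437
```

```bash
python3 -m pendant '[[0,0,-0.44,0,0,0,0],[0,0,-0.44,0,0,0,0],[-0.85,-1,-0.44,0,0,0,-0.034],[-0.85,-1,-0.44,0,0,0,-0.034],[-0.85,-1,-0.44,0,0,0,-0.034],[-0.85,-1,-0.44,0,0,0,-0.034],[-0.85,-1,-0.44,0,0,0,-0.034],[-0.85,-1,-0.44,0,0,0,-0.034]]' && python3 -m pendant '[[-0.85,-1,0,0,0,0,-0.034],[-0.85,-1,0,0,0,0,-0.034],[-0.85,-1,0,0,0,0,-0.034],[-0.85,-1,0,0,0,0,-0.034],[-0.85,-1,0,0,0,0,-0.034],[-0.85,-1,0,0,0,0,-0.034]]' && python3 -m pendant '[[-0.98,-1,0,0,0,0.321,-0.034],[-0.98,-1,0,0,0,0.321,-0.034],[-0.98,-1,0,0,0,0.321,-0.034],[-0.98,-1,0,0,0,0.321,-0.034],[-0.98,-1,0,0,0,0.321,-0.034],[-0.98,-1,0,0,0,0.321,-0.034],[-0.98,-1,0,0,0,0.321,-0.034],[-0.98,-1,0,0,0,0.321,-0.034]]'
cat > go.py <<'E'
from h import *
O=np.array([493.4,-52.6]);YAW=np.radians(18.71)
ux=np.array([np.cos(YAW),np.sin(YAW)]);uy=np.array([-ux[1],ux[0]])
def show():
    s=readout.read_state();R=np.array(s["tcp_rot"]);p=np.array(s["position"])*1000
    d=p[:2]-O;print("t",s["time_s"],"unit x,y",(d@ux).round(1),(d@uy).round(1),"tipz",(p[2]-70).round(1),"yawY",np.degrees(np.arctan2(R[1,1],R[0,1])).round(2),"gap mm",round(s["opening"]*87,1),"F",np.round(s["force"],1),"toolz",R[:,2].round(4))
    return s,R,p
def goal(x,y,tz):
    s,R,p=show(); g=np.array([*(O+ux*x+uy*y),tz+70]); print("shift",(R.T@(g-p)/200).round(3))
if __name__=="__main__":
    import sys; goal(*map(float,sys.argv[1:]))
E
python3 go.py 0 -85 250
```

```text
time_s: 1.7
position: [0.2652, 0.3703, 0.3804]
tcp_rot: [[-0.972, 0.237, 0.0], [0.237, 0.972, -0.002], [-0.001, -0.002, -1.0]]
force: [-0.4, 0.1, 0.0]
opening: 0.529
grasp_force: 0.0
time_s: 2.3
position: [0.3856, 0.1367, 0.3807]
tcp_rot: [[-0.971, 0.238, 0.003], [0.238, 0.971, -0.001], [-0.003, -0.0, -1.0]]
force: [-0.9, 1.2, 0.5]
opening: 0.518
grasp_force: 0.0
time_s: 3.1
position: [0.5278, -0.1003, 0.3797]
tcp_rot: [[-0.321, 0.947, -0.001], [0.947, 0.321, 0.001], [0.001, -0.0, -1.0]]
force: [0.0, -0.7, 0.1]
opening: 0.518
grasp_force: 0.0
t 3.1 unit x,y 17.3 -56.2 tipz 309.7 yawY 18.74 gap mm 45.1 F [ 0.  -0.7  0.1] toolz [-5.0e-04  1.2e-03 -1.0e+00]
shift [-0.145 -0.087  0.299]
```

```bash
python3 -m pendant '[[-0.145,-0.087,0.3,0,0,0,-0.034],[-0.145,-0.087,0.3,0,0,0,-0.034],[-0.145,-0.087,0.3,0,0,0,-0.034],[-0.145,-0.087,0.3,0,0,0,-0.034]]' >/dev/null
python3 - <<'E'
from h import *; from fit import fit; from go import goal
s=readout.read_state()
p,d=capture("wrist"); cv2.imwrite("pics/w1.png",p[:,:,::-1]); W=cloud("wrist",d)
fit(W); goal(0,-85,74)
E
```

```text
n 2327 size [ 26.2 137.7] yaw 18.92 origin [496.4 -51.3] z 0.0672
tab top pts 236 x [16.5 29.8 42.9] y [-54.3 -49.4 -43.7]
t 3.55 unit x,y 0.2 -84.4 tipz 251.4 yawY 18.89 gap mm 45.2 F [-0.1  0.3  0.6] toolz [ 1.9e-03 -2.0e-04 -1.0e+00]
shift [-0.002 -0.002  0.887]
```

View pics/w1.png

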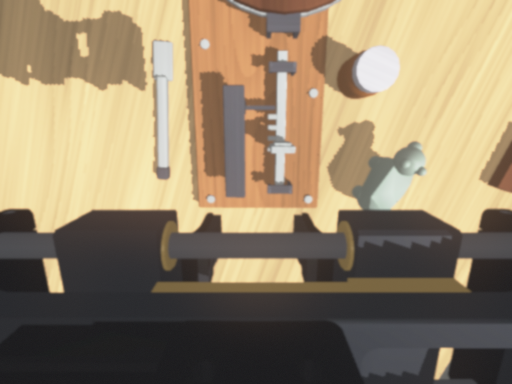

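The wrist view agrees: catch at (235,140), tab at (281,149), nothing in the fingers' path. Now I descend to just above the catch, then press slowly.

```bash
python3 -m pendant '[[-0.002,0.006,0.887,0,0,0,-0.034],[-0.002,0.006,0.887,0,0,0,-0.034],[-0.002,0.006,0.887,0,0,0,-0.034],[-0.002,0.006,0.887,0,0,0,-0.034],[-0.002,0.006,0.887,0,0,0,-0.034],[-0.002,0.006,0.887,0,0,0,-0.034]]' >/dev/null; python3 go.py 1 -85 62
python3 -m pendant '[[0,0,0.02,0,0,0,-0.034],[0,0,0.04,0,0,0,-0.034],[0,0,0.06,0,0,0,-0.034],[0,0,0.06,0,0,0,-0.034]]' >/dev/null; python3 go.py 1 -85 58
```

```text
t 4.15 unit x,y 1.7 -85.7 tipz 74.1 yawY 18.84 gap mm 44.7 F [0.9 0.7 0.7] toolz [ 2.1e-03 -8.0e-04 -1.0e+00]
shift [ 0.004 -0.003  0.06 ]
t 4.55 unit x,y 1.3 -86.3 tipz 61.7 yawY 18.75 gap mm 45.0 F [ 3.1 -0.7  3.1] toolz [ 0.0034 -0.0014 -1.    ]
shift [ 0.007 -0.002  0.018]
```

```bash
python3 -m pendant '[[0,0,0.01,0,0,0,-0.034],[0,0,0.02,0,0,0,-0.034],[0,0,0.025,0,0,0,-0.034],[0,0,0.025,0,0,0,-0.034],[0,0,0.025,0,0,0,-0.034]]' >/dev/null; python3 go.py 1 -85 58
```

```text
t 5.05 unit x,y 1.3 -86.4 tipz 57.8 yawY 18.77 gap mm 45.0 F [ 1.9  1.1 15.1] toolz [ 0.0033 -0.0017 -1.    ]
shift [ 0.007 -0.002 -0.001]
```

```bash
python3 -m pendant '[[0.03,0,0,0,0,0,-0.034],[0.06,0,0,0,0,0,-0.034],[0.09,0,0,0,0,0,-0.034],[0.12,0,0,0,0,0,-0.034],[0.15,0,0,0,0,0,-0.034],[0.18,0,0,0,0,0,-0.034],[0.21,0,0,0,0,0,-0.034],[0.25,0,0,0,0,0,-0.034]]' >/dev/null; python3 go.py 1 -5 57.5
```

```text
t 5.85 unit x,y 3.1 -41.1 tipz 58.1 yawY 18.94 gap mm 45.0 F [  2.4 -11.8  12.1] toolz [ 0.0115 -0.0092 -0.9999]
shift [ 0.18  -0.01   0.001]
```

```bash
python3 -m pendant '[[0.03,0,0,0,0,0,-0.034],[0.06,-0.002,0,0,0,0,-0.034],[0.09,-0.004,0,0,0,0,-0.034],[0.12,-0.006,0,0,0,0,-0.034],[0.15,-0.008,0,0,0,0,-0.034],[0.17,-0.008,0,0,0,0,-0.034],[0.185,-0.008,0,0,0,0,-0.034],[0.185,-0.008,0,0,0,0,-0.034]]' >/dev/null; python3 go.py 1 -0.5 57.5
python3 - <<'E'
from h import *
p,d=capture("wrist"); q,_=capture("scene")
a=cv2.resize(q[130:230,130:290,::-1],(800,500),interpolation=cv2.INTER_CUBIC);cv2.imwrite("pics/s2.png",a)
E
```

```text
t 6.65 unit x,y 2.7 -3.6 tipz 58.2 yawY 18.93 gap mm 45.2 F [ 5.2 -7.6 11.8] toolz [ 0.0139 -0.0078 -0.9999]
shift [ 0.016 -0.009  0.003]
```

View pics/s2.png

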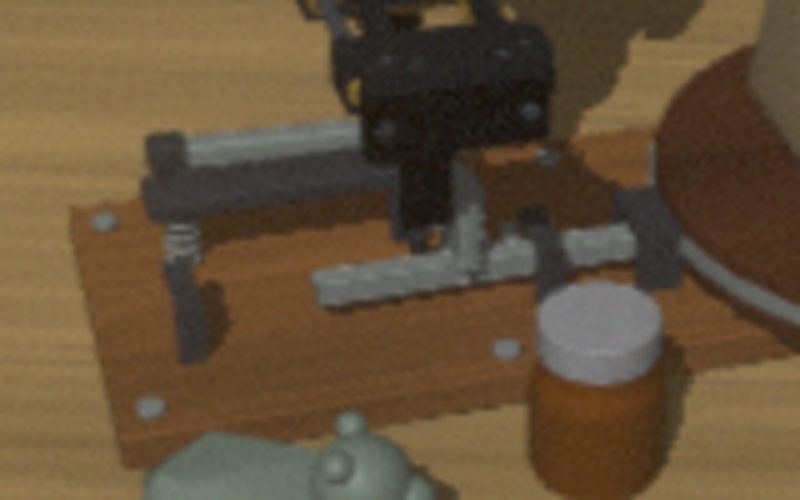

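The finger at about (430,190) is behind the tab at (467,220), and the bolt tip is in the keeper. I'll push on until the stop shows as a force rise.

```bash
python3 -m pendant '[[0.01,0,0,0,0,0,-0.034],[0.02,0,0,0,0,0,-0.034],[0.02,0,0,0,0,0,-0.034],[0.02,0,0,0,0,0,-0.034]]' >/dev/null; python3 go.py 1 -0.5 57.5;  python3 -m pendant '[[0.01,0,0,0,0,0,-0.034],[0.02,0,0,0,0,0,-0.034],[0.02,0,0,0,0,0,-0.034]]' >/dev/null; python3 go.py 1 -0.5 57.5
```

```text
t 7.15 unit x,y 2.8 -1.7 tipz 58.2 yawY 18.91 gap mm 44.9 F [  2.9 -16.1  11.2] toolz [ 0.0154 -0.0104 -0.9998]
shift [ 0.006 -0.009  0.003]
t 7.45 unit x,y 2.9 -1.0 tipz 58.3 yawY 18.93 gap mm 45.0 F [  2.3 -30.    7.3] toolz [ 0.018  -0.0151 -0.9997]
shift [ 0.003 -0.01   0.004]
```

The force jumped to 30 N, so the bolt is at its stop. I'll ease the push off and lift straight up.

```bash
python3 -m pendant '[[-0.02,0,0,0,0,0,-0.034],[-0.05,0,0,0,0,0,-0.034],[-0.06,0,-0.03,0,0,0,-0.034],[-0.06,0,-0.1,0,0,0,-0.034],[-0.06,0,-0.3,0,0,0,-0.034],[-0.06,0,-0.6,0,0,0,-0.034],[-0.06,0,-0.9,0,0,0,-0.034],[-0.06,0,-0.9,0,0,0,-0.034]]' >/dev/null; python3 - <<'E'
from h import *; from fit import fit; from go import show
show()
p,d=capture("wrist"); fit(cloud("wrist",d))
q,d=capture("scene"); W=cloud("scene",d); fit(W)
for t in ["bear","jar","chisel"]:
    for r in look_for(t,"scene")[:1]: print(t,round(r["conf"],2),np.round(r["extent"]))
cv2.imwrite("pics/s3.png",np.vstack([cv2.resize(q[130:230,130:290,::-1],(480,300)),cv2.resize(p[:240,100:484,::-1],(480,300))]))
E
```

```text
t 8.25 unit x,y -0.8 -3.0 tipz 239.7 yawY 18.78 gap mm 45.0 F [1.2 0.5 0.9] toolz [ 0.0046 -0.002  -1.    ]
n 1637 size [ 26.1 103.5] yaw 18.88 origin [491.4 -34.1] z 0.0682
tab top pts 259 x [16.3 29.3 42.4] y [-8.8 -2.9  2.4]
n 491 size [ 30.9 139.4] yaw 18.47 origin [495.6 -51.4] z 0.0643
tab top pts 0 x 0 y 0
bear 0.92 [155. 211. 218. 258.]
jar 0.61 [237. 185. 264. 232.]
chisel 0.62 [159. 153. 241. 164.]
```

View pics/s3.png

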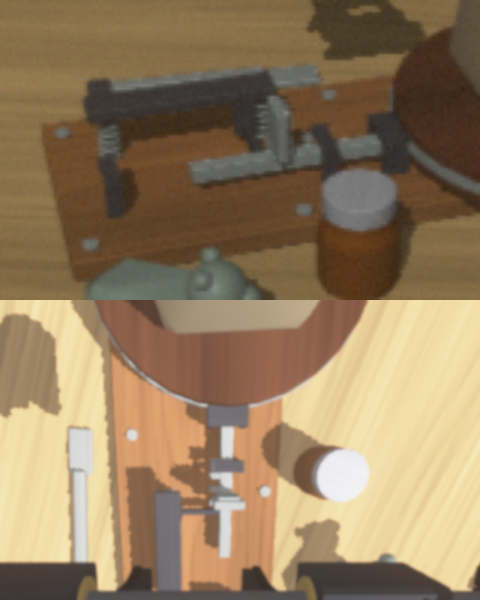

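The picture shows the bolt in the keeper, with the tab centre at about y = +15 mm, so the joint is at about 70 mm. The catch top is back at its raised height, and the bear, jar and chisel are where they were.

```bash
python3 -c "from rig import bot; print(bot.hand_in())"
```

```text
the job is handed in; nothing more can be done
None
```

The job is handed in: by my measurements the bolt is fully home in the keeper (about 70 mm), the catch has sprung back up behind it, the bear, jar and chisel have not moved, and the arm is clear; the hand-in gave no verdict.

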